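# Copy the code levers of the old door-opener box to the new one

## Robot

A 6-joint arm with a two-finger parallel gripper is mounted at the origin on a cart in front of the work surface, level with it; the furniture and walls round the work are solid. World frame = base frame: x ahead of the robot, y to its left, z up, the work surface at z = 0. Lengths are in m, angles in degrees, forces in N, time in s.
With the tool pointing down it reaches from about 0.4 to 0.825 m from the base axis. Payload 7 kg.
Tool frame: the origin (TCP) lies on the centre line of the jaws, within the pads' length; the fingertips stand r.tip_reach ahead of it and the grasp point (between the pads) is the TCP (r.tip_reach is the distance from the TCP to the fingertips, in m); z points along the fingers, y is the line along which they close (so a half turn about z gives the same grasp; the last joint's range is limited). The gripper opens to 88 mm and grips with 3 to 60 N. Pads are 19 mm wide; open, the fingers measure 130 mm over their backs; the gripper's body (78 mm by 193 mm) begins 47 mm behind the grasp point.
Start: joints at [91.794, 20.546, 0.682, 0, -70.136, -16.507], TCP at [0.171, 0.653, 0.246] pointing down, gripper open.
Joint ranges: [-176.03, 176.03], [-82.01, 121.73], [-58.28, 71.71], [-173.87, 95.51], [-174.79, -0.11], [-173.66, 173.66]. Speed limits (degrees/s): [136.94, 136.94, 172.46, 180, 180, 180].

## Interface

Orientations are given as [roll, pitch, yaw] about the fixed x, y, z axes, in that order (R = Rz(yaw) Ry(pitch) Rx(roll)).
In Python, from plant import sensors, cams, r gives the robot as it stands.
- The arm moves only by the tool drive_tool, never from a script. Its argument "rows" is a list of rows, each an object of numbers: "fingers": the gripper's target within -1 to 1 (fully open at 1, half-way at 0, shut at -1); "x", "y", "z": the shift along the tool's x, y, z in m; "spin": the turn about the tool's z in rad. A call has 1 to 10 rows; each row is the pose to reach, as a shift and turn from the pose commanded when the call began, along the tool's axes at that moment; what a row does not reach only later rows make up. A row lasts 1/8 s, in which the tool goes at most 62.5 mm and 10.7 degrees, less where a joint would pass 70% of its speed; a pose out of reach is approached as far as the arm can. A call with a gripper value outside its range is refused whole. The fingers move at their own pace and stop on an object; "newtons" is the grip in N (left out, the last holds). Time passes only in rows, so rows that repeat a pose let the fingers close. It gives the time, the measured TCP pose, the force, the opening and the grip force at its end, in the units of the state.
- sensors.get_state(): the state, without advancing time (a new reading comes with each control period).
- cams.capture(name): name is "scene" or "top" or "wrist"; returns a dict with "pixels" (384x512x3 uint8, red, green, blue), "intrinsics" (3x3 intrinsics, pixels), "eye" and "orientation" of the camera in the world; the wrist camera has in their place "T_tool_cam" (4x4, takes a point from camera to tool coordinates, whose origin is the TCP and whose axes are the flange's). Camera axes: x right, y up, looking along -z (the intrinsics and any distortion apply to the point x, -y, -z); pixel columns grow to the right and rows downward; lengths in m; the calibration is good to about 2 mm. The wrist camera is an equidistant fisheye: a pixel r from the principal point sees the ray r / f radians off the axis. A picture is of the moment at which its call begins: read the wrist's pose just before it. There is no depth.
- r.close_job(): hands the job in; it is judged then, once.
The state is a dict: "time_s": time; "joints": joint angles; "qd": joint speeds; "joint_torque": joint torques, N m; "tcp_pos": TCP position; "eef_rot": TCP orientation; "contact_force": force on the tool from outside, world axes, zero at the start; "moment": the same for the moment, N m; "gripper_width": finger opening in m; "gripper_force": force on a finger pad.
Only numpy, scipy, OpenCV 4.12 (cv2) and the standard library are available. Lean on these libraries where they do the work, as an engineer would, in place of code of your own. Each camera call takes 0.05 s, during which the arm holds its last target. There are 200 camera calls.

## Task

The new garage-door control box must get the same code as the old one beside it. First lift the wood offcut off the top of the new box and set it down flat on the bare bench, without dropping it. Then throw the new box's six little levers so that each one, counted from the cable-gland end, leans fully the same way (toward or away from the raised rib) as its counterpart on the old box, and leave the other things standing where they are.

Things in the scene. Friction and masses are not known exactly. Their poses are not given: they have to be found in the camera images.
- new_box: The new control box, fixed to the bench: grey plastic, 130 mm deep (its x) by 150 mm wide (its y) by 45 mm high. Origin under its centre, z up. On its flat top a row of six small steel levers, 22 mm apart, at x = +20 mm, y = +55 (lever 1) to -55 mm (lever 6). A black cable gland sticks 24 mm out of its +y end, next to lever 1. A raised rib, 5 mm wide, 4 mm high, runs beside the row at x = +52 mm.
- old_box: The old control box, fixed to the bench, only to be read: painted grey, 80 mm deep (its x) by 150 mm wide (its y) by 45 mm high, origin under its centre, z up. Same row of six levers, 22 mm apart, on its line x = -4 mm, at y = +55 (lever 1) to -55 mm (lever 6); cable gland on its +y end, raised rib beside the row at x = +28 mm. It stands turned about a quarter turn to the new box. Four of its levers lean toward the rib and two away; their order differs each time.
- lever1 (a joint): Lever 1 of the new box counted from the gland end. Steel bat, 30 mm long from its pivot, which lies in the box's top face (45 mm above the bench) at x = +20 mm, y = +55 mm in the box's frame; about 5 mm thick, 7 mm at the tip. It swings about the box's y axis: +0.5 rad is leaning fully toward the rib (+x), -0.5 fully away from it, 0 upright. It swings freely and is top-heavy: pushed past upright it falls to that side by itself and rests there; well under 1 N moves it.
- lever2 (a joint): Lever 2 of the new box counted from the gland end. Steel bat, 30 mm long from its pivot, which lies in the box's top face (45 mm above the bench) at x = +20 mm, y = +33 mm in the box's frame; about 5 mm thick, 7 mm at the tip. It swings about the box's y axis: +0.5 rad is leaning fully toward the rib (+x), -0.5 fully away from it, 0 upright. It swings freely and is top-heavy: pushed past upright it falls to that side by itself and rests there; well under 1 N moves it.
- lever3 (a joint): Lever 3 of the new box counted from the gland end. Steel bat, 30 mm long from its pivot, which lies in the box's top face (45 mm above the bench) at x = +20 mm, y = +11 mm in the box's frame; about 5 mm thick, 7 mm at the tip. It swings about the box's y axis: +0.5 rad is leaning fully toward the rib (+x), -0.5 fully away from it, 0 upright. It swings freely and is top-heavy: pushed past upright it falls to that side by itself and rests there; well under 1 N moves it.
- lever4 (a joint): Lever 4 of the new box counted from the gland end. Steel bat, 30 mm long from its pivot, which lies in the box's top face (45 mm above the bench) at x = +20 mm, y = -11 mm in the box's frame; about 5 mm thick, 7 mm at the tip. It swings about the box's y axis: +0.5 rad is leaning fully toward the rib (+x), -0.5 fully away from it, 0 upright. It swings freely and is top-heavy: pushed past upright it falls to that side by itself and rests there; well under 1 N moves it.
- lever5 (a joint): Lever 5 of the new box counted from the gland end. Steel bat, 30 mm long from its pivot, which lies in the box's top face (45 mm above the bench) at x = +20 mm, y = -33 mm in the box's frame; about 5 mm thick, 7 mm at the tip. It swings about the box's y axis: +0.5 rad is leaning fully toward the rib (+x), -0.5 fully away from it, 0 upright. It swings freely and is top-heavy: pushed past upright it falls to that side by itself and rests there; well under 1 N moves it.
- lever6 (a joint): Lever 6 of the new box counted from the gland end. Steel bat, 30 mm long from its pivot, which lies in the box's top face (45 mm above the bench) at x = +20 mm, y = -55 mm in the box's frame; about 5 mm thick, 7 mm at the tip. It swings about the box's y axis: +0.5 rad is leaning fully toward the rib (+x), -0.5 fully away from it, 0 upright. It swings freely and is top-heavy: pushed past upright it falls to that side by itself and rests there; well under 1 N moves it.
- old_toward_a: One of the four levers of the old box that lean toward that box's rib (0.5 rad), same shape as the new ones, immovable. Origin at its foot in the old box's top face: its y in the old box's frame (+55, +33, +11, -11, -33 or -55 mm) tells which lever, 1 to 6, it is.
- old_toward_b: One of the four levers of the old box that lean toward that box's rib (0.5 rad), same shape as the new ones, immovable. Origin at its foot in the old box's top face: its y in the old box's frame (+55, +33, +11, -11, -33 or -55 mm) tells which lever, 1 to 6, it is.
- old_toward_c: One of the four levers of the old box that lean toward that box's rib (0.5 rad), same shape as the new ones, immovable. Origin at its foot in the old box's top face: its y in the old box's frame (+55, +33, +11, -11, -33 or -55 mm) tells which lever, 1 to 6, it is.
- old_toward_d: One of the four levers of the old box that lean toward that box's rib (0.5 rad), same shape as the new ones, immovable. Origin at its foot in the old box's top face: its y in the old box's frame (+55, +33, +11, -11, -33 or -55 mm) tells which lever, 1 to 6, it is.
- old_away_a: One of the two levers of the old box that lean away from its rib (0.5 rad), immovable. Origin at its foot in the old box's top face: its y in the old box's frame (+55, +33, +11, -11, -33 or -55 mm) tells which lever, 1 to 6, it is.
- old_away_b: One of the two levers of the old box that lean away from its rib (0.5 rad), immovable. Origin at its foot in the old box's top face: its y in the old box's frame (+55, +33, +11, -11, -33 or -55 mm) tells which lever, 1 to 6, it is.
- offcut_mid (a point): Centre of the pale wood offcut with one mitred end that lies flat on top of the new box, on the part without levers: 32 (its x) by 55 (its y) by 19 mm high, about 30 g; z up. Its long axis runs roughly across the row of levers; grip it across its 32 mm. The open bench where it can be set down reaches in world from x = 0.30 to 0.66 and y = -0.09 to -0.55 m, except where the listed things stand.
- tape_measure_mid (a point): Tape measure standing on the bench behind the new box (to its left is the mitre saw, fixed, under 0.45 m high), 37 (its x) by 82 (its y) by 70 mm high; this point is its middle, about 33 mm up. A bystander.
- nail_jar_mid (a point): Jar of nails, 66 mm across, 86 mm high, in front of the new box; this point is its centre. A bystander.
- dark_offcut_mid (a point): Dark wood offcut lying on the bench behind the new box, 40 (its x) by 60 (its y) by 19 mm; this point is its centre. A bystander.
- pencil_mid (a point): Pencil lying in front of the new box, 7 mm thick, 160 mm long along its y; this point is its centre. A bystander.
- sanding_block_mid (a point): Black rubber sanding block, 64 (its x) by 108 (its y) by 37 mm high, at the back right of the bench; this point is its centre. A bystander.
Not all that is in view belongs to the job. Leave any green look-alike of the part that bears offcut_mid alone.

How it is judged (in metres and radians):
On the way, in this order (a step that is already met when the one before it is completed fails the run):
1. the offcut is lifted clear of the new box in the gripper (height (world z) of offcut_mid above 0.075 m and contact force between offcut and the fingers above 0.5 N), for 0.1 s.
2. the offcut is lowered to the bench in the gripper (height (world z) of offcut_mid below 0.03 m and contact force between offcut and the fingers above 0.3 N), for 0.04 s.
At the end, for the whole second after the job is handed in: Every lever of the new box leans at least 0.35 rad (of 0.5) to the same side as the old box's lever of the same number; the offcut lies flat (within 0.2 rad) and still on the bench itself, its centre below 17 mm (((value of joint lever1 above 0.35 rad and (y of old_toward_a in the frame of old_box between 0.045 and 0.065 m or y of old_toward_b in the frame of old_box between 0.045 and 0.065 m or y of old_toward_c in the frame of old_box between 0.045 and 0.065 m or y of old_toward_d in the frame of old_box between 0.045 and 0.065 m)) or (value of joint lever1 below -0.35 rad and (y of old_away_a in the frame of old_box between 0.045 and 0.065 m or y of old_away_b in the frame of old_box between 0.045 and 0.065 m))) and ((value of joint lever2 above 0.35 rad and (y of old_toward_a in the frame of old_box between 0.023 and 0.043 m or y of old_toward_b in the frame of old_box between 0.023 and 0.043 m or y of old_toward_c in the frame of old_box between 0.023 and 0.043 m or y of old_toward_d in the frame of old_box between 0.023 and 0.043 m)) or (value of joint lever2 below -0.35 rad and (y of old_away_a in the frame of old_box between 0.023 and 0.043 m or y of old_away_b in the frame of old_box between 0.023 and 0.043 m))) and ((value of joint lever3 above 0.35 rad and (y of old_toward_a in the frame of old_box between 0.001 and 0.021 m or y of old_toward_b in the frame of old_box between 0.001 and 0.021 m or y of old_toward_c in the frame of old_box between 0.001 and 0.021 m or y of old_toward_d in the frame of old_box between 0.001 and 0.021 m)) or (value of joint lever3 below -0.35 rad and (y of old_away_a in the frame of old_box between 0.001 and 0.021 m or y of old_away_b in the frame of old_box between 0.001 and 0.021 m))) and ((value of joint lever4 above 0.35 rad and (y of old_toward_a in the frame of old_box between -0.021 and -0.001 m or y of old_toward_b in the frame of old_box between -0.021 and -0.001 m or y of old_toward_c in the frame of old_box between -0.021 and -0.001 m or y of old_toward_d in the frame of old_box between -0.021 and -0.001 m)) or (value of joint lever4 below -0.35 rad and (y of old_away_a in the frame of old_box between -0.021 and -0.001 m or y of old_away_b in the frame of old_box between -0.021 and -0.001 m))) and ((value of joint lever5 above 0.35 rad and (y of old_toward_a in the frame of old_box between -0.043 and -0.023 m or y of old_toward_b in the frame of old_box between -0.043 and -0.023 m or y of old_toward_c in the frame of old_box between -0.043 and -0.023 m or y of old_toward_d in the frame of old_box between -0.043 and -0.023 m)) or (value of joint lever5 below -0.35 rad and (y of old_away_a in the frame of old_box between -0.043 and -0.023 m or y of old_away_b in the frame of old_box between -0.043 and -0.023 m))) and ((value of joint lever6 above 0.35 rad and (y of old_toward_a in the frame of old_box between -0.065 and -0.045 m or y of old_toward_b in the frame of old_box between -0.065 and -0.045 m or y of old_toward_c in the frame of old_box between -0.065 and -0.045 m or y of old_toward_d in the frame of old_box between -0.065 and -0.045 m)) or (value of joint lever6 below -0.35 rad and (y of old_away_a in the frame of old_box between -0.065 and -0.045 m or y of old_away_b in the frame of old_box between -0.065 and -0.045 m))) and height (world z) of offcut_mid below 0.017 m and angle between offcut_mid's own z axis and vertical below 0.2 rad and linear speed of offcut below 0.02 m/s); the robot touches nothing.
It fails at once if the tape measure is pushed more than 30 mm (distance of tape_measure_mid from where it was at the start of the episode above 0.03 m).
It fails at once if the nail jar is pushed more than 30 mm (distance of nail_jar_mid from where it was at the start of the episode above 0.03 m).
It fails at once if the dark offcut is pushed more than 30 mm (distance of dark_offcut_mid from where it was at the start of the episode above 0.03 m).
It fails at once if the pencil is pushed more than 30 mm (distance of pencil_mid from where it was at the start of the episode above 0.03 m).
It fails at once if the sanding block is pushed more than 30 mm (distance of sanding_block_mid from where it was at the start of the episode above 0.03 m).
It also fails if it takes over 67 s, if anything falls off the work surface, if the arm or the gripper's body presses on something with over 40 N, if the wrist force passes 120 N, or if a joint passes its speed limit or range.

## Working session

There is one attempt and no reset: what is moved stays moved. The work goes in short steps, Python scripts to look and compute and a tool call to move; the robot and the scene stay as the last step left them, time stands still between calls to the robot, and variables do not carry over. Pictures are saved under pics/ and viewed, at most 10 in all, crops included, and the job is handed in when it is done.

Besides the shell and the picture viewer there is one more tool, called after "Request:" as a command line: name --argument value ..., lists and objects as JSON in quotes. drive_tool: Moves the arm, as the interface text tells. Its arguments: {"type":"object","properties":{"rows":{"type":"array"},"newtons":{"type":"number"}},"required":["rows"]}

```bash
mkdir -p pics
python3 - <<'E'
from plant import sensors, cams, r
import cv2,numpy as np,json
s=sensors.get_state();print({k:np.round(v,4).tolist() for k,v in s.items()},r.tip_reach)
for n in("scene","top"):
    c=cams.capture(n);cv2.imwrite(f"pics/{n}0.png",c["pixels"][:,:,::-1])
    np.savez(f"{n}0.npz",**c)
    print(n,{k:np.round(v,4).tolist() for k,v in c.items() if k!="pixels"})
E
```

```text
{'time_s': 0.0, 'joints': [91.7953, 20.5898, 0.6358, -0.0196, -70.1347, -16.5067], 'qd': [-0.1072, -0.1258, -0.0323, 0.0715, -0.0032, 0.0078], 'joint_torque': [-0.0005, -58.272, 29.3049, 6.997, 0.0069, -0.0002], 'tcp_pos': [0.1713, 0.6524, 0.2447], 'eef_rot': [179.9097, -0.0076, -14.718], 'contact_force': [0.5576, -0.4648, 0.3378], 'moment': [0.0076, 0.0547, 0.0405], 'gripper_force': 0.0, 'gripper_width': 0.0874} 0.019
scene {'intrinsics': [[461.1257, 0.0, 259.6261], [0.0, 461.1257, 192.2895], [0.0, 0.0, 1.0]], 'eye': [-0.0098, -0.8655, 0.4984], 'orientation': [59.5991, 1.2834, -42.5048]}
top {'intrinsics': [[401.5133, 0.0, 252.4218], [0.0, 401.5133, 190.1873], [0.0, 0.0, 1.0]], 'eye': [0.3903, -0.3202, 0.8966], 'orientation': [8.0295, 0.8689, -91.2648]}
```

Run:
```python
import cv2
for n in("scene","top"):
    a=cv2.imread(f"pics/{n}0.png"); cv2.imwrite(f"pics/{n}0b.png",cv2.resize(a,(800,600),interpolation=cv2.INTER_CUBIC))
```

```text
(no output)
```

View pics/scene0b.png

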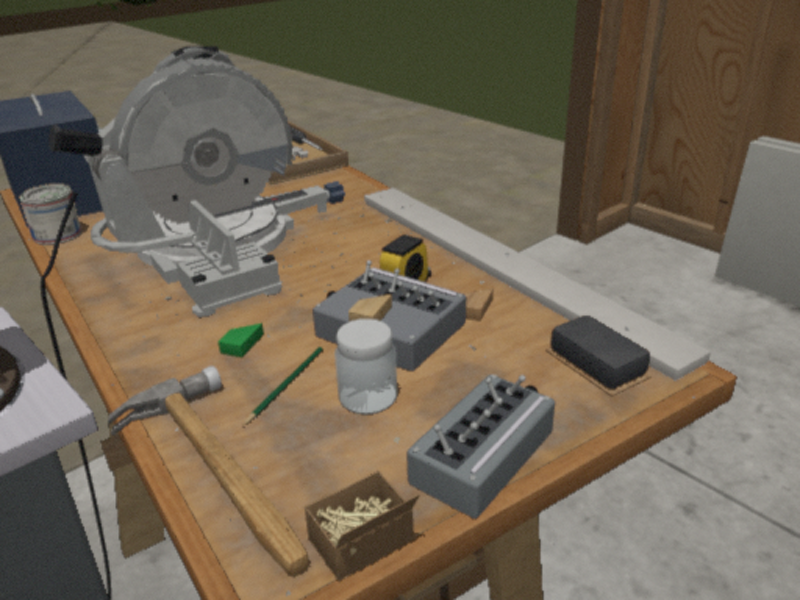

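View pics/top0b.png

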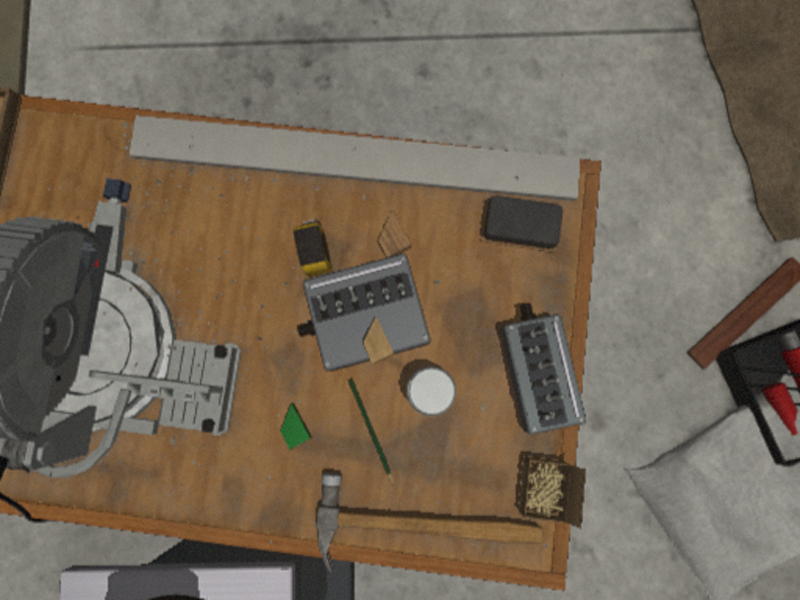

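The top view (scaled) shows three possible offcuts. The pale one at (377,340) lies on the new box and has a mitred end, so it is the target. The dark one at (394,237) is on the bench, and the green look-alike is at (294,427). I'll confirm with one enlarged composite crop.

```bash
cat > h.py <<'E'
import numpy as np,cv2
from scipy.spatial.transform import Rotation as Ro
def load(n): return dict(np.load(n+".npz"))
def proj(c,P):
    R=Ro.from_euler("xyz",c["orientation"],degrees=True).as_matrix()
    q=(np.atleast_2d(P)-c["eye"])@R; q=q*[1,-1,-1]; p=q@c["intrinsics"].T
    return p[:,:2]/p[:,2:]
def unproj(c,uv,z):
    R=Ro.from_euler("xyz",c["orientation"],degrees=True).as_matrix()
    uv=np.atleast_2d(uv); d=np.c_[uv,np.ones(len(uv))]@np.linalg.inv(c["intrinsics"]).T
    d=(d*[1,-1,-1])@R.T
    return c["eye"]+d*((z-c["eye"][2])/d[:,2])[:,None]
def boxpts(pose,P):
    x,y,th=pose;c,s=np.cos(th),np.sin(th);P=np.array(P,float)
    return np.c_[x+c*P[:,0]-s*P[:,1],y+s*P[:,0]+c*P[:,1],P[:,2]]
E
python3 - <<'E'
from h import *
k=512/800
t=load("top0");s=load("scene0")
for nm,q in dict(new=[(304,283),(405,255),(429,340),(328,368)],old=[(504,325),(557,315),(584,420),(529,432)]).items():
    P=unproj(t,np.array(q)*k,.045);print(nm,P.round(4).tolist(),[round(np.linalg.norm(P[i]-P[i-1]),4) for i in range(4)])
for nm,q,z in [("jar",(431,391),.086),("tape",(312,248),.07),("green",(294,427),.019),("dark",(394,237),.019),("pen0",(350,380),.004),("pen1",(388,472),.004),("sand",(523,222),.037),("sawR",(240,345),.05),("sawRb",(225,432),.05),("boardR",(598,160),0),("boardBR",(566,588),0)]:
    print(nm,unproj(t,np.array(q)*k,z)[0].round(3))
a=cv2.imread("pics/top0.png");b=cv2.imread("pics/scene0.png")
f=lambda im,x,y,w,h,W,H:cv2.resize(im[y:y+h,x:x+w],(W,H),interpolation=cv2.INTER_CUBIC)
A=f(a,185,155,100,75,400,300);B=f(a,305,190,80,90,267,300)
C=f(b,195,165,110,70,471,300);D=f(b,255,235,105,96,328,300)
o=np.zeros((600,800,3),np.uint8);o[:300,:400]=A;o[:300,400:667]=B;o[300:,:471]=C;o[300:,471:799]=D
cv2.imwrite("pics/crop1.png",o)
E
```

```text
new [[0.5334, -0.1858, 0.045], [0.5693, -0.3259, 0.045], [0.4509, -0.3556, 0.045], [0.4162, -0.2181, 0.045]] [np.float64(0.1216), np.float64(0.1446), np.float64(0.122), np.float64(0.1418)]
old [[0.4689, -0.458, 0.045], [0.4809, -0.5305, 0.045], [0.3399, -0.5581, 0.045], [0.3258, -0.4845, 0.045]] [np.float64(0.1455), np.float64(0.0735), np.float64(0.1436), np.float64(0.075)]
jar [ 0.383 -0.354  0.086]
tape [ 0.577 -0.201  0.07 ]
green [ 0.337 -0.168  0.019]
dark [ 0.601 -0.311  0.019]
pen0 [ 0.4   -0.244  0.004]
pen1 [ 0.273 -0.295  0.004]
sand [ 0.614 -0.493  0.037]
sawR [ 0.45 -0.1   0.05]
sawRb [ 0.335 -0.081  0.05 ]
boardR [ 0.715 -0.616  0.   ]
boardBR [ 0.115 -0.532  0.   ]
```

View pics/crop1.png

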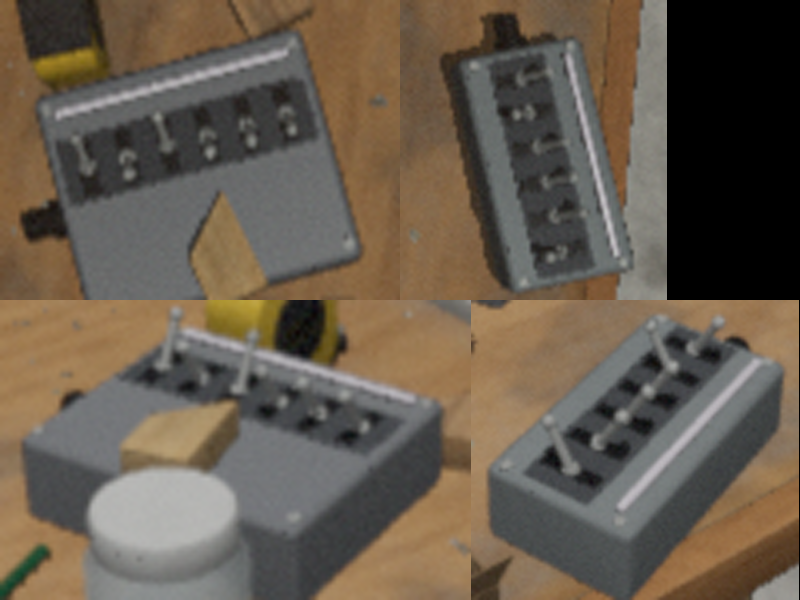

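```bash
cat >> h.py <<'E'
def rectpose(P): # corners: (+x,+y),(+x,-y),(-x,-y),(-x,+y)
    c=P.mean(0); a=(P[0]+P[1]-P[2]-P[3]); b=(P[0]+P[3]-P[1]-P[2])
    v=a[:2]+np.array([b[1],-b[0]]); return np.array([c[0],c[1],np.arctan2(v[1],v[0])])
E
python3 - <<'E'
from h import *
k=512/800
t=load("top0");s=load("scene0")
N=rectpose(unproj(t,np.array([(304,283),(405,255),(429,340),(328,368)])*k,.045))
# old: gland (+y) at top, rib (+x) right
O=rectpose(unproj(t,np.array([(557,315),(584,420),(529,432),(504,325)])*k,.045))
O=O
print("new",N.round(4),np.degrees(N[2]),"old",O.round(4),np.degrees(O[2]))
Y=[.055,.033,.011,-.011,-.033,-.055]
def draw(im,c,pose,x0,rib,half):
    for i,y in enumerate(Y):
        f=proj(c,boxpts(pose,[[x0,y,.045]]))[0]
        for a,col in((.5,(0,0,255)),(-.5,(255,0,0))):
            p=proj(c,boxpts(pose,[[x0+.03*np.sin(a),y,.045+.03*np.cos(a)]]))[0]
            out.append((f,p,col))
def comp(c,nm,x,y,w,h,W,H):
    im=cv2.imread(f"pics/{nm}0.png");im=cv2.resize(im[y:y+h,x:x+w],(W,H),interpolation=cv2.INTER_CUBIC)
    z=np.array([W/w,H/h])
    for f,p,col in out:
        q=((p-[x,y]+.5)*z).astype(int); 
        cv2.circle(im,tuple(map(int,q)),4,col,1)
    return im
o=np.zeros((600,800,3),np.uint8)
for c,nm,cr in((t,"top",[(185,155,100,75,400,300),(305,190,80,90,267,300)]),(s,"scene",[(195,165,110,70,471,300),(255,235,105,96,328,300)])):
    out=[];draw(None,c,N,.02,0,0);draw(None,c,O,-.004,0,0)
    xx=0
    for a in cr:
        im=comp(c,nm,*a); yy=0 if nm=="top" else 300
        o[yy:yy+300,xx:xx+a[4]]=im; xx+=a[4]
cv2.imwrite("pics/crop2.png",o)
q=np.array([[262,287+0],[0,0]])
E
```

```text
new [ 0.4925 -0.2713  0.2526] 14.472090020916257 old [ 0.4039 -0.5078 -1.3868] -79.46017292064107
```

View pics/crop2.png

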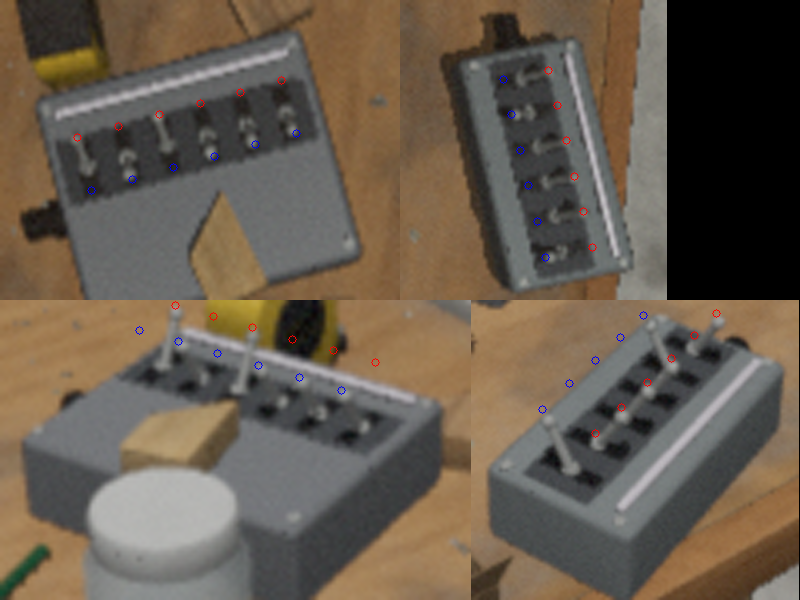

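The crop shows the pale mitred offcut on the new box, so that is the target. Projected tips (red toward, blue away) match the old box as 2 and 6 away and 1, 3, 4, 5 toward. On the new box 1 and 3 lean toward and 2, 4, 5, 6 away, so levers 4 and 5 must be thrown toward the rib.

```bash
cat >> h.py <<'E'
def seg(c,x,y,w,h):
    hsv=cv2.cvtColor(c["pixels"],cv2.COLOR_RGB2HSV)[y:y+h,x:x+w]
    m=((hsv[...,1]>70)&(hsv[...,0]<30)).astype(np.uint8)
    n,l,st,ce=cv2.connectedComponentsWithStats(m); i=1+np.argmax(st[1:,4])
    v,u=np.nonzero(l==i); return np.c_[u+x,v+y].astype(float)
def togo(s,x,y,z,yaw):
    R=Ro.from_euler("xyz",[180,0,s["eef_rot"][2]],degrees=True).as_matrix()
    d=R.T@(np.array([x,y,z])-s["tcp_pos"]); sp=-(yaw-s["eef_rot"][2]+180)%360-180 if 0 else -(((yaw-s["eef_rot"][2])+180)%360-180)
    print("to",[x,y,z,yaw],"xyz",d.round(4),"spin",np.radians(sp).round(4))
E
python3 - <<'E'
from h import *
t=load("top0")
N=np.array([.4925,-.2713,.2526])
uv=seg(t,225,198,35,38)
P=unproj(t,uv,.060)[:,:2]
d=P-N[:2];c,s=np.cos(N[2]),np.sin(N[2])
L=d@np.array([[c,-s],[s,c]])
print("world",P.mean(0),"box min/max",L.min(0),L.max(0),len(uv),uv.min(0),uv.max(0))
print(cv2.minAreaRect((P*1000).astype(np.float32)))
from plant import sensors
S=sensors.get_state()
togo(S,.171,.653,.55,0);togo(S,.5,.4,.55,0);togo(S,.6,.15,.55,0);togo(S,.6,-.1,.55,0);togo(S,.46,-.28,.40,14.5)
E
```

```text
world [ 0.43758314 -0.28905139] box min/max [-0.08808293 -0.03551925] [-0.01312076  0.03855275] 553 [225. 203.] [259. 235.]
((448.6636962890625, -287.192626953125), (70.58879089355469, 66.68633270263672), 88.70996856689453)
to [0.171, 0.653, 0.55, 0] xyz [-0.0005 -0.0004 -0.3053] spin -0.2569
to [0.5, 0.4, 0.55, 0] xyz [ 0.382   0.1607 -0.3053] spin -0.2569
to [0.6, 0.15, 0.55, 0] xyz [ 0.5422  0.3771 -0.3053] spin -0.2569
to [0.6, -0.1, 0.55, 0] xyz [ 0.6058  0.6189 -0.3053] spin -0.2569
to [0.46, -0.28, 0.4, 14.5] xyz [ 0.5161  0.8285 -0.1553] spin -0.51
```

Request:
drive_tool --rows '[{"z":-0.05},{"z":-0.1,"y":0.02},{"z":-0.14,"y":0.05},{"z":-0.18,"y":0.09},{"z":-0.22,"y":0.13},{"z":-0.25,"y":0.17},{"z":-0.275,"y":0.206,"x":0.01},{"z":-0.275,"y":0.206,"x":0.01}]'

```text
invalid input
```

Request:
drive_tool --rows '[{"fingers":1,"x":0,"y":0,"z":-0.05,"spin":0},{"fingers":1,"x":0,"y":0.02,"z":-0.1,"spin":0},{"fingers":1,"x":0,"y":0.05,"z":-0.14,"spin":0},{"fingers":1,"x":0,"y":0.09,"z":-0.18,"spin":0},{"fingers":1,"x":0,"y":0.13,"z":-0.22,"spin":0},{"fingers":1,"x":0.01,"y":0.17,"z":-0.25,"spin":0},{"fingers":1,"x":0.01,"y":0.206,"z":-0.275,"spin":0},{"fingers":1,"x":0.01,"y":0.206,"z":-0.275,"spin":0}]' --newtons 15

```text
time_s: 1.1
tcp_pos: [0.1289, 0.4492, 0.5241]
eef_rot: [-179.6, 0.1, -14.7]
contact_force: [-0.7, 0.7, -1.2]
gripper_width: 0.0876
gripper_force: 0.0
```

Request:
drive_tool --rows '[{"fingers":1,"x":0.055,"y":0.016,"z":0,"spin":0},{"fingers":1,"x":0.11,"y":0.032,"z":0,"spin":0},{"fingers":1,"x":0.165,"y":0.048,"z":0,"spin":0},{"fingers":1,"x":0.21,"y":0.075,"z":0,"spin":0},{"fingers":1,"x":0.255,"y":0.105,"z":0,"spin":0},{"fingers":1,"x":0.3,"y":0.135,"z":0,"spin":0},{"fingers":1,"x":0.33,"y":0.175,"z":0,"spin":0},{"fingers":1,"x":0.36,"y":0.225,"z":0,"spin":0},{"fingers":1,"x":0.385,"y":0.28,"z":0,"spin":0},{"fingers":1,"x":0.41,"y":0.33,"z":0,"spin":0}]'

```text
time_s: 2.35
tcp_pos: [0.4418, 0.026, 0.5196]
eef_rot: [180.0, 0.1, -14.7]
contact_force: [0.6, 1.6, -0.6]
gripper_width: 0.0875
gripper_force: 0.0
```

Request:
drive_tool --rows '[{"fingers":1,"x":0.014,"y":0.055,"z":0,"spin":-0.1},{"fingers":1,"x":0.028,"y":0.11,"z":0,"spin":-0.2},{"fingers":1,"x":0.042,"y":0.165,"z":0,"spin":-0.3},{"fingers":0.2,"x":0.056,"y":0.215,"z":0.025,"spin":-0.4},{"fingers":0.2,"x":0.068,"y":0.26,"z":0.06,"spin":-0.51},{"fingers":0.2,"x":0.076,"y":0.296,"z":0.1,"spin":-0.51},{"fingers":0.2,"x":0.076,"y":0.296,"z":0.15,"spin":-0.51},{"fingers":0.2,"x":0.076,"y":0.296,"z":0.2,"spin":-0.51},{"fingers":0.2,"x":0.076,"y":0.296,"z":0.22,"spin":-0.51},{"fingers":0.2,"x":0.076,"y":0.296,"z":0.22,"spin":-0.51}]'

```text
time_s: 3.6
tcp_pos: [0.4389, -0.2776, 0.298]
eef_rot: [-179.8, 0.3, 14.5]
contact_force: [-0.1, -0.7, 0.6]
gripper_width: 0.0523
gripper_force: 0.0
```

```bash
cat > w.py <<'E'
from h import *
from plant import sensors,cams
import sys
s=sensors.get_state();c=cams.capture("wrist");n=sys.argv[1]
T=np.eye(4);T[:3,:3]=Ro.from_euler("xyz",s["eef_rot"],degrees=True).as_matrix();T[:3,3]=s["tcp_pos"]
np.savez(n+".npz",pixels=c["pixels"],intrinsics=c["intrinsics"],T=T@c["T_tool_cam"])
print(s["tcp_pos"],s["eef_rot"],s["gripper_width"])
cv2.imwrite(f"pics/{n}.png",cv2.resize(c["pixels"][:,:,::-1],(800,600),interpolation=cv2.INTER_CUBIC))
E
cat >> h.py <<'E'
def wun(c,uv,z):
    K=c["intrinsics"];uv=np.atleast_2d(uv);D=(uv-K[:2,2])/[K[0,0],K[1,1]];th=np.linalg.norm(D,axis=1)[:,None]
    d=np.c_[np.sin(th)*D/np.maximum(th,1e-9),np.cos(th)]*[1,-1,-1]; d=d@c["T"][:3,:3].T;e=c["T"][:3,3]
    return e+d*((z-e[2])/d[:,2])[:,None]
E
python3 w.py w1
```

```text
[ 0.43893449 -0.27763378  0.29799365] [-179.84530729    0.25811908   14.48854366] 0.05225488395722087
```

View pics/w1.png

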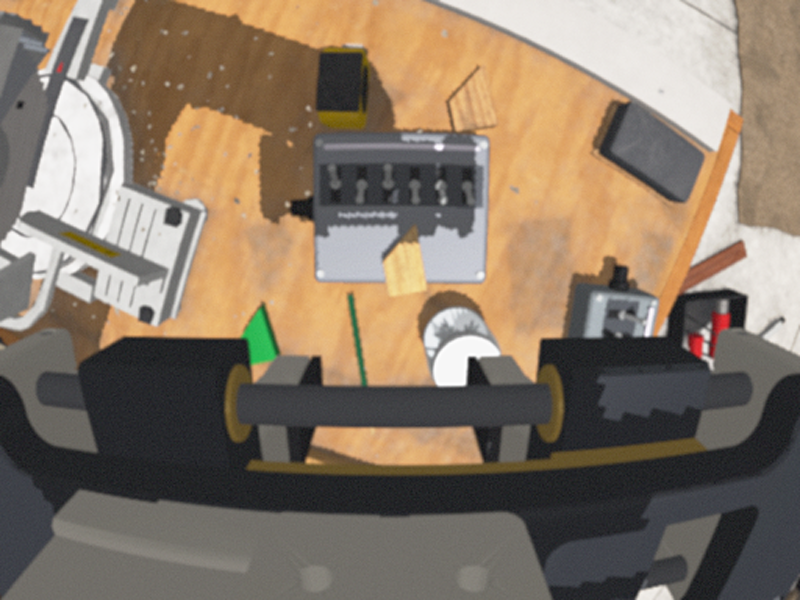

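Wrist view: the offcut has its mitre tip at (413,228), left shoulder at (383,258) and end corners at (390,297) and (427,290). The box top corners are (314,136), (489,137), (487,281) and (316,281).

Run:
```python
from h import *
k=512/800;c=load("w1")
B=wun(c,np.array([(314,136),(489,137),(487,281),(316,281)])*k,.045);N=rectpose(B)
print("box",N.round(4),np.degrees(N[2]),[round(np.linalg.norm(B[i]-B[i-1]),4) for i in range(4)])
P=wun(c,np.array([(413,228),(383,258),(390,297),(427,290)])*k,.064);print(P.round(4).tolist())
ed=P[3]-P[2];print("end len",np.linalg.norm(ed)); ax=P[1]-P[2]; ax2=P[0]-P[3]
print("long",np.linalg.norm(ax),np.linalg.norm(ax2),np.degrees(np.arctan2(ax[1],ax[0])),np.degrees(np.arctan2(ax2[1],ax2[0])),np.degrees(np.arctan2(ed[1],ed[0])))
t=load("top0"); 
x,y=np.array([222,192])/4+[185,155],0
Q=np.array([(222,192),(190,245),(206,299),(268,287)])/4+[185,155]
U=unproj(t,Q,.064);print("top",U.round(4).tolist())
```

```text
box [ 0.4936 -0.2698  0.2531] 14.500078999526924 [np.float64(0.1249), np.float64(0.1471), np.float64(0.1244), np.float64(0.1486)]
[[0.4807, -0.2822, 0.064], [0.451, -0.2649, 0.064], [0.421, -0.2784, 0.064], [0.4344, -0.3064, 0.064]]
end len 0.03100927809365582
long 0.03291310510393701 0.052291460728464356 24.290443581233472 27.6278251673955 -64.4751438718302
top [[0.4816, -0.2847, 0.064], [0.4544, -0.2676, 0.064], [0.4263, -0.2755, 0.064], [0.4317, -0.3076, 0.064]]
```

Request:
drive_tool --rows '[{"fingers":0.2,"x":0.005,"y":0.0075,"z":0.04,"spin":-0.1},{"fingers":0.2,"x":0.005,"y":0.0075,"z":0.09,"spin":-0.2},{"fingers":0.2,"x":0.005,"y":0.0075,"z":0.14,"spin":-0.2},{"fingers":0.2,"x":0.005,"y":0.0075,"z":0.18,"spin":-0.2},{"fingers":0.2,"x":0.005,"y":0.0075,"z":0.205,"spin":-0.2},{"fingers":0.2,"x":0.005,"y":0.0075,"z":0.22,"spin":-0.2},{"fingers":0.2,"x":0.005,"y":0.0075,"z":0.23,"spin":-0.2},{"fingers":0.2,"x":0.005,"y":0.0075,"z":0.23,"spin":-0.2}]'

```text
time_s: 4.65
tcp_pos: [0.4469, -0.2839, 0.0707]
eef_rot: [180.0, -0.0, 26.0]
contact_force: [-0.1, 0.7, 0.4]
gripper_width: 0.0527
gripper_force: 0.0
```

Request:
drive_tool --rows '[{"fingers":-0.3,"x":0,"y":0,"z":0,"spin":0},{"fingers":-0.5,"x":0,"y":0,"z":0,"spin":0},{"fingers":-0.7,"x":0,"y":0,"z":0,"spin":0},{"fingers":-0.7,"x":0,"y":0,"z":0,"spin":0},{"fingers":-0.7,"x":0,"y":0,"z":0,"spin":0}]' --newtons 15

```text
time_s: 5.28
tcp_pos: [0.4469, -0.2839, 0.0712]
eef_rot: [180.0, -0.0, 26.0]
contact_force: [-1.0, 0.5, 6.7]
gripper_width: 0.0319
gripper_force: 15.0
```

Request:
drive_tool --rows '[{"fingers":-0.7,"x":0,"y":0,"z":-0.01,"spin":0},{"fingers":-0.7,"x":0,"y":0,"z":-0.03,"spin":0},{"fingers":-0.7,"x":0,"y":0,"z":-0.06,"spin":0},{"fingers":-0.7,"x":0,"y":0,"z":-0.09,"spin":0},{"fingers":-0.7,"x":0,"y":0,"z":-0.11,"spin":0},{"fingers":-0.7,"x":0,"y":0,"z":-0.11,"spin":0}]'

```text
time_s: 6.02
tcp_pos: [0.4475, -0.2841, 0.1825]
eef_rot: [179.9, -0.2, 26.0]
contact_force: [-0.4, 0.8, -0.5]
gripper_width: 0.0317
gripper_force: 15.0
```

Run:
```python
from h import *
from plant import sensors
s=sensors.get_state();print(s["gripper_width"],s["gripper_force"],s["tcp_pos"])
togo(s,.53,-.40,.16,-75);togo(s,.53,-.40,.05,-75)
```

```text
0.031698807051502624 14.990199054591358 [ 0.44745675 -0.28413919  0.18249972]
to [0.53, -0.4, 0.16, -75] xyz [0.0235 0.1403 0.0225] spin 1.7623
to [0.53, -0.4, 0.05, -75] xyz [0.0235 0.1403 0.1325] spin 1.7623
```

Held at 31.7 mm, lifted. Carry and turn.

Request:
drive_tool --rows '[{"fingers":-0.7,"x":0.003,"y":0.015,"z":0,"spin":0.18},{"fingers":-0.7,"x":0.006,"y":0.03,"z":0,"spin":0.36},{"fingers":-0.7,"x":0.009,"y":0.05,"z":0,"spin":0.54},{"fingers":-0.7,"x":0.012,"y":0.07,"z":0,"spin":0.72},{"fingers":-0.7,"x":0.015,"y":0.09,"z":0,"spin":0.9},{"fingers":-0.7,"x":0.018,"y":0.11,"z":0,"spin":1.08},{"fingers":-0.7,"x":0.021,"y":0.125,"z":0,"spin":1.26},{"fingers":-0.7,"x":0.0235,"y":0.14,"z":0.01,"spin":1.44},{"fingers":-0.7,"x":0.0235,"y":0.14,"z":0.02,"spin":1.62},{"fingers":-0.7,"x":0.0235,"y":0.14,"z":0.03,"spin":1.76}]'

```text
time_s: 7.28
tcp_pos: [0.5284, -0.3993, 0.1486]
eef_rot: [179.9, 0.1, -75.2]
contact_force: [-0.1, -0.2, -0.2]
gripper_width: 0.032
gripper_force: 15.0
```

Request:
drive_tool --rows '[{"fingers":-0.7,"x":0,"y":0,"z":0.03,"spin":0},{"fingers":-0.7,"x":0,"y":0,"z":0.06,"spin":0},{"fingers":-0.7,"x":0,"y":0,"z":0.085,"spin":0},{"fingers":-0.7,"x":0,"y":0,"z":0.1,"spin":0},{"fingers":-0.7,"x":0,"y":0,"z":0.11,"spin":0},{"fingers":-0.7,"x":0,"y":0,"z":0.11,"spin":0}]'

```text
time_s: 8.02
tcp_pos: [0.5288, -0.3993, 0.04]
eef_rot: [180.0, 0.0, -74.9]
contact_force: [0.4, -0.6, -0.6]
gripper_width: 0.032
gripper_force: 15.0
```

Request:
drive_tool --rows '[{"fingers":-0.7,"x":0,"y":0,"z":0.005,"spin":0},{"fingers":-0.7,"x":0,"y":0,"z":0.009,"spin":0},{"fingers":-0.7,"x":0,"y":0,"z":0.012,"spin":0},{"fingers":-0.7,"x":0,"y":0,"z":0.0135,"spin":0},{"fingers":-0.7,"x":0,"y":0,"z":0.0135,"spin":0},{"fingers":-0.7,"x":0,"y":0,"z":0.0135,"spin":0}]' --newtons 8

```text
time_s: 8.78
tcp_pos: [0.5291, -0.3995, 0.0272]
eef_rot: [-180.0, -0.0, -74.9]
contact_force: [-0.6, 0.2, -1.0]
gripper_width: 0.032
gripper_force: 8.0
```

Request:
drive_tool --rows '[{"fingers":-0.7,"x":0,"y":0,"z":0.001,"spin":0},{"fingers":-0.7,"x":0,"y":0,"z":0.002,"spin":0},{"fingers":-0.7,"x":0,"y":0,"z":0.002,"spin":0}]'

```text
time_s: 9.15
tcp_pos: [0.5292, -0.3996, 0.0261]
eef_rot: [-180.0, -0.0, -74.9]
contact_force: [-1.6, 1.1, 7.1]
gripper_width: 0.0319
gripper_force: 8.0
```

Request:
drive_tool --rows '[{"fingers":-0.15,"x":0,"y":0,"z":0.001,"spin":0},{"fingers":0.1,"x":0,"y":0,"z":0.001,"spin":0},{"fingers":0.1,"x":0,"y":0,"z":0.001,"spin":0},{"fingers":0.1,"x":0,"y":0,"z":-0.01,"spin":0},{"fingers":0.1,"x":0,"y":0,"z":-0.04,"spin":0},{"fingers":0.1,"x":0,"y":0,"z":-0.09,"spin":0},{"fingers":-1,"x":0,"y":0,"z":-0.14,"spin":0},{"fingers":-1,"x":0,"y":0,"z":-0.174,"spin":0},{"fingers":-1,"x":0,"y":0,"z":-0.174,"spin":0}]'

```text
time_s: 10.28
tcp_pos: [0.5306, -0.4003, 0.2039]
eef_rot: [-179.7, -0.3, -74.9]
contact_force: [-0.1, 0.9, -0.3]
gripper_width: 0.0239
gripper_force: 0.0
```

Run:
```python
from h import *
from plant import sensors
s=sensors.get_state();print(s["gripper_width"],s["gripper_force"],s["tcp_pos"])
N=[.4936,-.2698,.2531]
for x,z in((-.02,.15),(-.02,.078),(.0125,.078)):
    p=boxpts(N,[[x,-.021,z]])[0].round(4);togo(s,*p,14.5)
```

```text
0.02392275314919493 0.0 [ 0.53055901 -0.40034183  0.20386021]
to [np.float64(0.4795), np.float64(-0.2951), np.float64(0.15), 14.5] xyz [-0.1149  0.0218  0.0539] spin -1.5595
to [np.float64(0.4795), np.float64(-0.2951), np.float64(0.078), 14.5] xyz [-0.1149  0.0218  0.1259] spin -1.5595
to [np.float64(0.511), np.float64(-0.287), np.float64(0.078), 14.5] xyz [-0.1145 -0.0107  0.1259] spin -1.5595
```

Request:
drive_tool --rows '[{"fingers":-1,"x":-0.013,"y":0.002,"z":0,"spin":-0.18},{"fingers":-1,"x":-0.026,"y":0.005,"z":0,"spin":-0.36},{"fingers":-1,"x":-0.039,"y":0.007,"z":0,"spin":-0.54},{"fingers":-1,"x":-0.052,"y":0.01,"z":0,"spin":-0.72},{"fingers":-1,"x":-0.065,"y":0.012,"z":0,"spin":-0.9},{"fingers":-1,"x":-0.08,"y":0.015,"z":0,"spin":-1.08},{"fingers":-1,"x":-0.095,"y":0.018,"z":0,"spin":-1.26},{"fingers":-1,"x":-0.11,"y":0.02,"z":0,"spin":-1.44},{"fingers":-1,"x":-0.115,"y":0.022,"z":0.01,"spin":-1.56},{"fingers":-1,"x":-0.115,"y":0.022,"z":0.025,"spin":-1.56}]'

```text
time_s: 11.52
tcp_pos: [0.4777, -0.2939, 0.1739]
eef_rot: [180.0, -0.0, 14.5]
contact_force: [0.8, 0.8, 0.5]
gripper_width: 0.0005
gripper_force: 0.0
```

```bash
python3 w.py w2
python3 - <<'E'
from h import *
from plant import sensors
s=sensors.get_state()
N=[.4936,-.2698,.2531]
for x,z in((-.02,.078),(.0125,.078)):
    togo(s,*boxpts(N,[[x,-.021,z]])[0].round(4),14.5)
E
```

```text
[ 0.47768464 -0.29387393  0.17391282] [ 1.79982714e+02 -4.52477598e-02  1.44838063e+01] 0.0004824695806375106
to [np.float64(0.4795), np.float64(-0.2951), np.float64(0.078), 14.5] xyz [0.0024 0.0022 0.0933] spin -0.0028
to [np.float64(0.511), np.float64(-0.287), np.float64(0.078), 14.5] xyz [0.0349 0.0021 0.0933] spin -0.0028
```

View pics/w2.png

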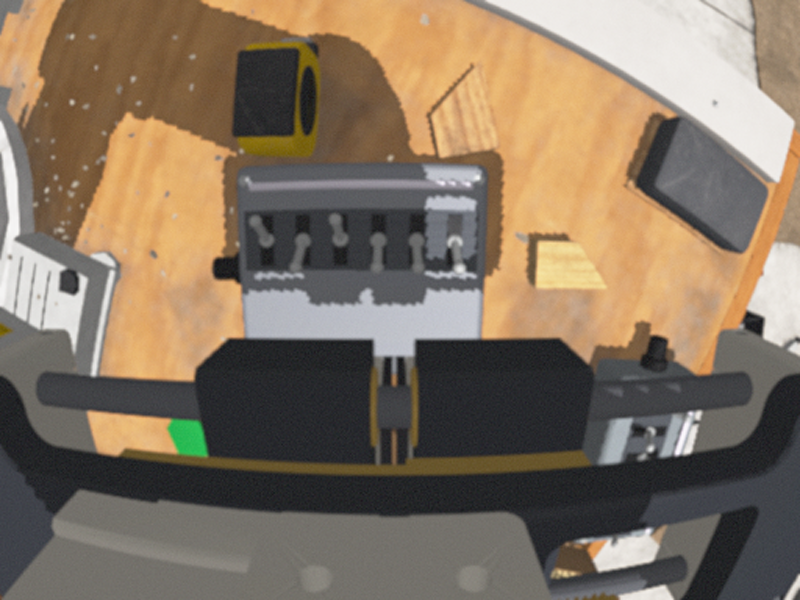

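Wrist view: the offcut lies flat on the bench at (565,265). Levers 1 and 3 lean toward the rib and 2, 4, 5 and 6 away, with 4 and 5 at (378,255) and (417,255). Next I descend behind 4 and 5.

Request:
drive_tool --rows '[{"fingers":-1,"x":0,"y":0.002,"z":0.03,"spin":0},{"fingers":-1,"x":0,"y":0.002,"z":0.06,"spin":0},{"fingers":-1,"x":0,"y":0.002,"z":0.08,"spin":0},{"fingers":-1,"x":0,"y":0.002,"z":0.095,"spin":0},{"fingers":-1,"x":0,"y":0.002,"z":0.095,"spin":0},{"fingers":-1,"x":0,"y":0.002,"z":0.095,"spin":0}]'

```text
time_s: 12.32
tcp_pos: [0.4788, -0.2963, 0.0796]
eef_rot: [180.0, -0.0, 14.5]
contact_force: [-0.3, 0.3, 0.6]
gripper_width: 0.0004
gripper_force: 0.0
```

Request:
drive_tool --rows '[{"fingers":-1,"x":0.008,"y":0,"z":0,"spin":0},{"fingers":-1,"x":0.014,"y":0,"z":0,"spin":0},{"fingers":-1,"x":0.02,"y":0,"z":0,"spin":0},{"fingers":-1,"x":0.026,"y":0,"z":0,"spin":0},{"fingers":-1,"x":0.031,"y":0,"z":0,"spin":0},{"fingers":-1,"x":0.036,"y":0,"z":0,"spin":0},{"fingers":-1,"x":0.036,"y":0,"z":0,"spin":0},{"fingers":-1,"x":0.01,"y":0,"z":0,"spin":0},{"fingers":-1,"x":0,"y":0,"z":-0.01,"spin":0},{"fingers":-1,"x":0,"y":0,"z":-0.06,"spin":0}]'

```text
time_s: 13.58
tcp_pos: [0.4757, -0.2958, 0.1377]
eef_rot: [-179.8, 0.3, 14.4]
contact_force: [2.6, 0.8, 1.3]
gripper_width: 0.0004
gripper_force: 0.0
```

Request:
drive_tool --rows '[{"fingers":-1,"x":0,"y":0,"z":-0.05,"spin":0},{"fingers":-1,"x":0,"y":0,"z":-0.05,"spin":0}]'

```text
time_s: 13.82
tcp_pos: [0.4809, -0.2972, 0.1945]
eef_rot: [179.7, -0.4, 14.5]
contact_force: [0.3, -0.2, -0.3]
gripper_width: 0.0005
gripper_force: 0.0
```

```bash
python3 w.py w3
```

```text
[ 0.48086235 -0.29715742  0.19452002] [179.70092     -0.44373278  14.53485826] 0.0005246347816121085
```

View pics/w3.png

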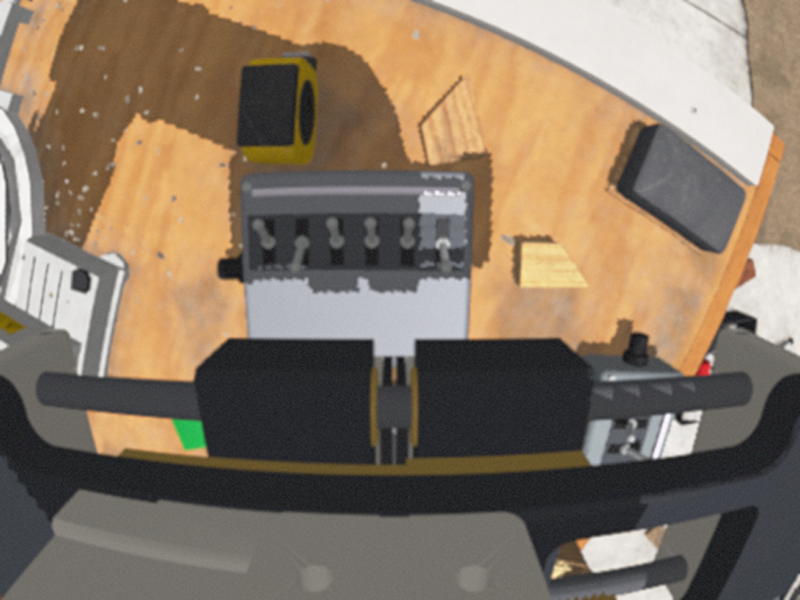

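The picture shows levers 1, 3, 4 and 5 toward the rib (tips at y≈228) and 2 and 6 away (tips at y≈260). That matches the old box. The offcut lies flat at (550,265) and the arm is clear.

Request:
drive_tool --rows '[{"fingers":-1,"x":0,"y":0,"z":0,"spin":0},{"fingers":-1,"x":0,"y":0,"z":0,"spin":0}]'

```text
time_s: 14.12
tcp_pos: [0.4777, -0.2959, 0.1881]
eef_rot: [-179.9, 0.1, 14.5]
contact_force: [-0.7, -1.2, -0.4]
gripper_width: 0.0002
gripper_force: 0.0
```

```bash
python3 -c "
from plant import r
print(r.close_job())"
```

```text
the job is handed in; nothing more can be done
None
```

I set the offcut flat on the bench and threw levers 4 and 5, so the new box now matches the old one (1, 3, 4, 5 toward the rib, 2 and 6 away); the job was handed in after about 14 s, and no verdict was shown.

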